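Switch on the samovar and start its timer

ROBOT

A 6-joint arm with a two-finger parallel gripper is mounted at the origin on the work surface. World frame = base frame: x ahead of the robot, y to its left, z up, the work surface at z = 0. Lengths are in m, angles in rad, forces in N, time in s.
With the tool pointing down it reaches from about 0.275 to 0.725 m from the base axis. Payload 5.6 kg.
Tool frame: the origin (TCP) lies midway between the tips of the shut fingers; the grasp point (between the pads) lies 19 mm behind it; x points along the fingers, z is the direction in which the jaws open and shut, and the axes are right-handed (so a half turn about x gives the same grasp; the last joint's range is limited). The gripper opens to 85 mm and grips with 20 to 120 N. Pads are 22 mm wide; open, the fingers measure 114 mm over their backs; the gripper's body (76 mm by 85 mm) begins 54 mm behind the grasp point. The pads swing forward as they close: fully open they stand 13 mm farther back than shut.
Start: joints at [-0.834, 0.255, 0.108, 0, -1.424, -0.285], TCP at [0.24, -0.495, 0.231] pointing down, gripper open.
Joint ranges: [-2.95, 2.95], [-1.21, 1.97], [-1.09, 1.5], [-2.87, 1.71], [-2.94, -0.07], [-3.05, 3.05]. Speed limits (rad/s): [2.57, 2.57, 3.14, 3.14, 3.14, 3.14].

INTERFACE

Orientations are given as a rotation vector (axis times angle).
In Python, from cell import r, viewer, ticket gives the robot as it stands.
- The arm moves only by the tool play_rows, never from a script. Its argument "increments" is a list of rows, each a list of 3 entries, a list of its own where there are three numbers: the shift along the tool's x, y, z in cm, then the turn, a rotation vector about the tool's x, y, z in rad, then the finger opening in cm, from 0 to 8.54. In form: [[[x, y, z], [wx, wy, wz], claw], ...]. A call has 1 to 12 rows; each row is the pose to reach, as a shift and turn from the pose measured when the call began, along the tool's axes at that moment; what a row does not reach only later rows make up. A row lasts 1/10 s, in which the tool goes at most 50 mm and 8.59 degrees, less where a joint would pass 70% of its speed; a pose out of reach is approached as far as the arm can. A call with a gripper value outside its range is refused whole. The fingers move at their own pace and stop on an object; "newtons" is the grip in N (left out, the last holds). Time passes only in rows, so rows that repeat a pose let the fingers close. It gives the time, the measured TCP pose, the force and the opening at its end, in the units of the state.
- r.get_obs(): the state, without advancing time (a new reading comes with each control period).
- viewer.camera(name): name is "side" or "top"; returns the picture (480x640x3 uint8, blue, green, red); there is no depth.
- viewer.calibration(name): a dict with "fovy" (degrees; the focal length in pixels is half the picture's height over the tangent of half this angle, whatever the lens; pixels are square), "cx", "cy" (the principal point, pixels), "R" (3x3) and "t" (3): a world point X has camera coordinates R X + t. Camera axes: x right, y down, z forward; pixel columns grow to the right and rows downward; lengths in m; the calibration is good to about 2 mm. A picture is of the moment at which its call begins. calibration takes no time and is no camera call.
- ticket.finish_job(): hands the job in, once; it reports no verdict.
The state is a dict: "t": time; "joint_pos": joint angles; "joint_vel": joint speeds; "effort": joint torques, N m; "position": TCP position; "tcp_rot": TCP orientation; "force": force on the tool from outside, world axes, zero at the start; "moment": the same for the moment, N m; "finger_gap": opening from 0.0 (shut) to 1.0 (fully open).
Only numpy, scipy, OpenCV 4.12 (cv2) and the standard library are available. Lean on these libraries where they do the work, as an engineer would, in place of code of your own. Each camera call takes 0.05 s, during which the arm holds its last target.

TASK

The samovar has no cut-off of its own, so start it the usual way, pressing lightly with a fingertip: first press the main switch at the end of the power strip fully on, then the rocker beside the socket that holds the samovar's big round plug, and last tap the long start key of the kitchen timer so that it springs back up. Leave the other rockers and the timer's two round keys alone, and do not lift or push the timer or the tea things about.

Things in the scene. Friction and masses are not known exactly. Their poses are not given: they have to be found in the camera images.
- strip: White power strip screwed down, 290 (its y) x 92 (its x) x 40 mm high; origin under its centre, x away from the robot, y towards the samovar. Four black rockers in a row along the -x edge (pivots x -22, y -108 mm: main; x -26, y -40, 22, 84 mm: sockets'), three round sockets beyond them (x 20, same y), 31 mm high cable trunking along the far edge.
- main_switch (a joint): V-shaped rocker. 0 = off: its outer half (strip -x side) stands up like a ramp, inner half level. 0.4 rad = on: outer half pressed level, inner half up. Held by friction only (2 N at the outer end), it stays where left: press it down to its stop. The main switch: the larger rocker (40 x 28 mm) alone at the -y end of the strip, with no socket beside it.
- main_switch_press (a point): Middle of the outer top edge of the main rocker, where it is pressed down; turns with the rocker. Off it is 52 mm above the table, fully on 44 mm; the strip's face below it is at 40 mm. A blunt finger should be centred here or up to 4 mm farther out (strip -x), so that it stays off the inner half.
- plug_samovar: The samovar's plug: heavy round black plug, 39 mm across, standing 30 mm above the strip's face (top at 70 mm), fixed in one of the three sockets; origin at the centre of its underside. Its socket varies; the rocker to press is the one directly beside it, 46 mm towards the strip's -x edge. (The samovar itself, fixed, 0.40 m high, stands past the strip's +y end; its tap, 105-197 mm high, reaches 168 mm out.)
- socket_a (a point): Centre of the socket nearest the main switch, on the strip's face. A socket may hold the samovar's round plug, a slim flat plug (34 x 14 mm, 20 mm high) or a flat white cover disc (4 mm high).
- switch_a (a joint): V-shaped rocker. 0 = off: its outer half (strip -x side) stands up like a ramp, inner half level. 0.4 rad = on: outer half pressed level, inner half up. Held by friction only (2 N at the outer end), it stays where left: press it down to its stop. The 32 x 22 mm rocker beside the socket nearest the main switch.
- switch_a_press (a point): Middle of the outer top edge of that rocker, where it is pressed down; turns with the rocker. Off it is 50 mm above the table, fully on 44 mm; the strip's face below is at 40 mm. Centre a blunt finger here or up to 4 mm farther out (strip -x).
- socket_b (a point): Centre of the socket in the middle, on the strip's face. A socket may hold the samovar's round plug, a slim flat plug (34 x 14 mm, 20 mm high) or a flat white cover disc (4 mm high).
- switch_b (a joint): V-shaped rocker. 0 = off: its outer half (strip -x side) stands up like a ramp, inner half level. 0.4 rad = on: outer half pressed level, inner half up. Held by friction only (2 N at the outer end), it stays where left: press it down to its stop. The 32 x 22 mm rocker beside the socket in the middle.
- switch_b_press (a point): Middle of the outer top edge of that rocker, where it is pressed down; turns with the rocker. Off it is 50 mm above the table, fully on 44 mm; the strip's face below is at 40 mm. Centre a blunt finger here or up to 4 mm farther out (strip -x).
- socket_c (a point): Centre of the socket farthest from the main switch, nearest the samovar, on the strip's face. A socket may hold the samovar's round plug, a slim flat plug (34 x 14 mm, 20 mm high) or a flat white cover disc (4 mm high).
- switch_c (a joint): V-shaped rocker. 0 = off: its outer half (strip -x side) stands up like a ramp, inner half level. 0.4 rad = on: outer half pressed level, inner half up. Held by friction only (2 N at the outer end), it stays where left: press it down to its stop. The 32 x 22 mm rocker beside the socket farthest from the main switch, nearest the samovar.
- switch_c_press (a point): Middle of the outer top edge of that rocker, where it is pressed down; turns with the rocker. Off it is 50 mm above the table, fully on 44 mm; the strip's face below is at 40 mm. Centre a blunt finger here or up to 4 mm farther out (strip -x).
- timer: Loose white kitchen timer lying on its back, 96 mm wide (its y), 76 mm deep (its x), 20 mm thick, 0.13 kg; origin at the centre of its underside, z up. Display in the half towards +x; a row of three grey keys along the -x edge: minutes and seconds (round, 13 mm) and, at the -y end, the long start key.
- start_key (a joint): Travel of the start key: 0 up, 3 mm (0.003) fully down; spring key, about 2 N to begin and 4 N fully down, comes back by itself.
- start_press (a point): Middle of the top of the long start key (40 mm along the timer's y, 18 mm along its x), 24 mm above the table when up; key face 4 mm above the timer's face. Its centre is 40 mm from the centre of the seconds key.
- minute_key (a joint): Travel of the round minutes key (0 up, 0.003 down, spring); centre at timer x -21.5, y 36 mm. To be left alone.
- second_key (a joint): Travel of the round seconds key (0 up, 0.003 down, spring); centre at timer x -21.5, y 16 mm. To be left alone.
- tea_glass: Bystander, loose: amber tea glass in a steel holder, 74 mm across plus a handle (reaching 67 mm from the axis), 108 mm high; origin under its centre. Stands between the robot and the strip.
- saucer: Bystander, loose: white saucer 102 mm across, 17 mm high, with a teaspoon; origin under its centre. Lies between the robot and the strip.
- teapot: Bystander, loose: white ceramic teapot 142 mm across the belly, 130 mm high, on an 8 mm trivet beyond the strip; origin under its centre.
- tea_caddy: Bystander, loose: square tea tin 87 x 87 mm, 85 mm high, beyond the strip; origin under its centre.
- sugar_bowl: Bystander, loose: round lidded sugar bowl 100 mm across, 86 mm high, beside one end of the strip (the timer is beside the other); origin under its centre.

How it is judged:
On the way, in this order (a step that is already met when the one before it is completed fails the run):
1. main switch on, with the samovar's rocker still off (value of joint main_switch above 0.3 rad), for 0.1 s.
2. rocker beside the samovar's plug on (((horizontal distance between plug_samovar and socket_a below 0.02 m and value of joint switch_a above 0.3 rad) or (horizontal distance between plug_samovar and socket_b below 0.02 m and value of joint switch_b above 0.3 rad) or (horizontal distance between plug_samovar and socket_c below 0.02 m and value of joint switch_c above 0.3 rad))), for 0.1 s.
3. timer's start key pressed (value of joint start_key above 0.002 m), for 0.03 s.
At the end, for the whole second after the job is handed in: The main rocker and the rocker beside the samovar's plug are on (at least 0.3 of 0.4 rad), the other two rockers off (under 0.12 rad), all three timer keys up (within 0.6 mm), the timer at rest and it and the tea things within 15 mm of where they stood (value of joint main_switch above 0.3 rad and ((horizontal distance between plug_samovar and socket_a below 0.02 m and value of joint switch_a above 0.3 rad) or (horizontal distance between plug_samovar and socket_b below 0.02 m and value of joint switch_b above 0.3 rad) or (horizontal distance between plug_samovar and socket_c below 0.02 m and value of joint switch_c above 0.3 rad)) and not ((not (horizontal distance between plug_samovar and socket_a below 0.02 m) and value of joint switch_a above 0.12 rad) or (not (horizontal distance between plug_samovar and socket_b below 0.02 m) and value of joint switch_b above 0.12 rad) or (not (horizontal distance between plug_samovar and socket_c below 0.02 m) and value of joint switch_c above 0.12 rad)) and value of joint each of start_key, minute_key, second_key below 0.0006 m and distance of each of timer, tea_glass, saucer, teapot, tea_caddy, sugar_bowl from where it was at the start of the episode below 0.015 m and linear speed of timer below 0.02 m/s); the robot touches nothing.
It fails at once if a finger presses on the strip or the timer with more than 30 N (contact force between the fingers and strip above 30 N or contact force between the fingers and timer above 30 N).
It fails at once if a wrong control is pressed: a rocker of another socket (0.12 rad) or the minutes or seconds key (1 mm) ((not (horizontal distance between plug_samovar and socket_a below 0.02 m) and value of joint switch_a above 0.12 rad) or (not (horizontal distance between plug_samovar and socket_b below 0.02 m) and value of joint switch_b above 0.12 rad) or (not (horizontal distance between plug_samovar and socket_c below 0.02 m) and value of joint switch_c above 0.12 rad) or value of joint any of minute_key, second_key above 0.001 m).
It fails at once if the start key is pressed before the samovar is switched on (value of joint start_key above 0.0015 m and not ((horizontal distance between plug_samovar and socket_a below 0.02 m and value of joint switch_a above 0.3 rad) or (horizontal distance between plug_samovar and socket_b below 0.02 m and value of joint switch_b above 0.3 rad) or (horizontal distance between plug_samovar and socket_c below 0.02 m and value of joint switch_c above 0.3 rad))).
It fails at once if the timer is lifted (8 mm) or pushed along (15 mm) (height (world z) of timer above 0.008 m or distance of timer from where it was at the start of the episode above 0.015 m).
It fails at once if a bystander is lifted, shifted more than 15 mm or tipped (distance of any of tea_glass, saucer, teapot, tea_caddy, sugar_bowl from where it was at the start of the episode above 0.015 m or angle between any of tea_glass, saucer, teapot, tea_caddy, sugar_bowl's own z axis and vertical above 0.3 rad).
It also fails if it takes over 48 s, if anything falls off the work surface, if the arm or the gripper's body presses on something with over 40 N, if the wrist force passes 120 N, or if a joint passes its speed limit or range.

## Working session

There is one attempt and no reset: what is moved stays moved. The work goes in short steps, Python scripts to look and compute and a tool call to move; the robot and the scene stay as the last step left them, time stands still between calls to the robot, and variables do not carry over. Pictures are saved under pics/ and viewed, and the job is handed in when it is done.

Besides the shell and the picture viewer there is one more tool, called after ">>>" as a command line: name --argument value ..., lists and objects as JSON in quotes. play_rows: Moves the arm, as the interface text tells. Its arguments: {"type":"object","properties":{"increments":{"type":"array"},"newtons":{"type":"number"}},"required":["increments"]}

```bash
mkdir -p pics; ls; python3 - <<'E'
from cell import r, viewer, ticket
import cv2
for n in ("top","side"):
    cv2.imwrite(f"pics/{n}0.png",viewer.camera(n)); print(n,viewer.calibration(n))
o=r.get_obs(); print(o)
E
```

```text
pics
top {'fovy': 50.834039511085756, 'cx': 317.78208217466533, 'cy': 237.9231888295697, 'R': array([[ 0.00981072, -0.99970971, -0.02200577],
       [-0.98820439, -0.00632973, -0.15300985],
       [ 0.15282614,  0.02324734, -0.98797962]]), 't': array([-0.01759973,  0.58273027,  0.93787774])}
side {'fovy': 42.49658664908594, 'cx': 327.5812383942018, 'cy': 249.7730572438561, 'R': array([[-0.96499158, -0.26226167,  0.00317267],
       [-0.13027649,  0.46878335, -0.87365337],
       [ 0.22763849, -0.84348147, -0.48653851]]), 't': array([0.57229894, 0.15522058, 1.19715127])}
{'t': 0.1, 'joint_pos': array([-8.34408362e-01,  2.55698728e-01,  1.07139829e-01, -3.94189335e-04,
       -1.42389079e+00, -2.84617869e-01]), 'joint_vel': array([-0.00052563, -0.00086246,  0.00324763,  0.00038341,  0.00127836,
        0.00093078]), 'effort': array([-3.16358892e-03, -3.87602592e+01,  2.38473594e+01,  5.37803605e+00,
       -3.84493003e-03,  4.84006819e-06]), 'position': array([ 0.23996975, -0.49440772,  0.23048708]), 'tcp_rot': array([-1.53209161,  0.95966333,  1.53477933]), 'force': array([ 0.13589986,  0.15300417, -0.44304773]), 'moment': array([ 0.02662483,  0.01411841, -0.01674131]), 'finger_gap': 0.9998272679093686}
```

View pics/top0.png

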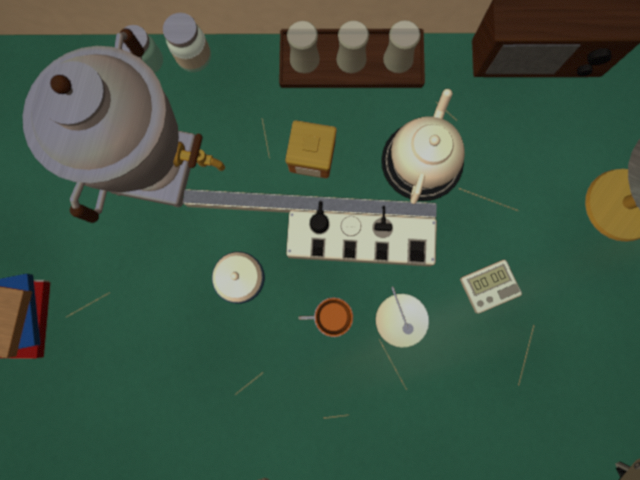

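View pics/side0.png

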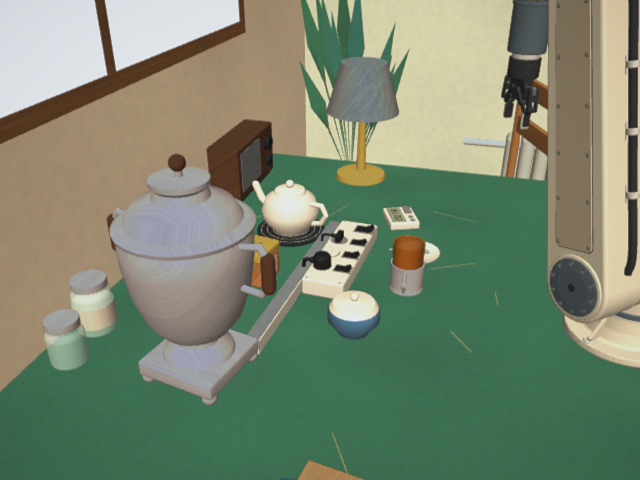

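```bash
python3 - <<'E'
import cv2
t=cv2.imread('pics/top0.png')
cv2.imwrite('pics/top0a.png',cv2.resize(t[185:275,278:448],None,fx=4.6,fy=4.6,interpolation=cv2.INTER_CUBIC))
cv2.imwrite('pics/top0b.png',cv2.resize(t[250:320,450:530],None,fx=8,fy=8,interpolation=cv2.INTER_CUBIC))
s=cv2.imread('pics/side0.png')
cv2.imwrite('pics/side0a.png',cv2.resize(s[195:305,290:430],None,fx=5,fy=5,interpolation=cv2.INTER_CUBIC))
E
```

```text
(no output)
```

View pics/top0a.png

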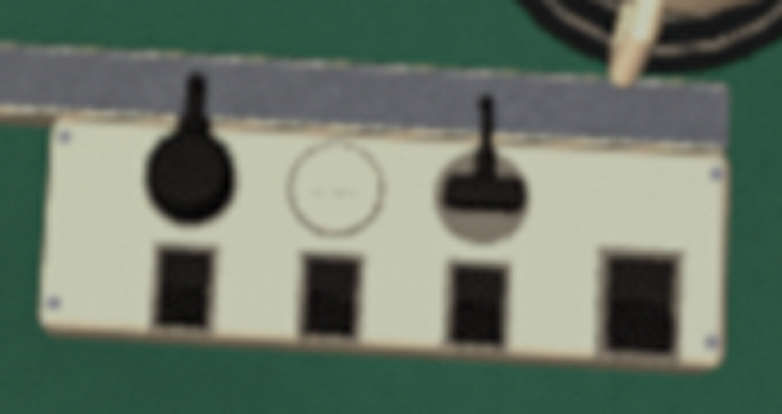

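View pics/top0b.png

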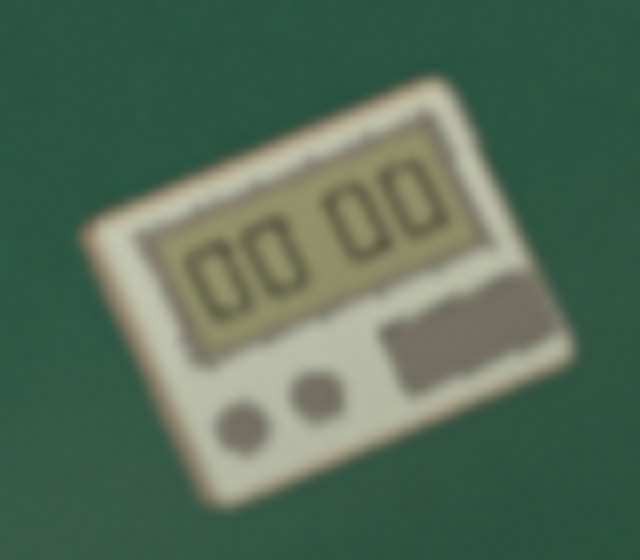

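View pics/side0a.png

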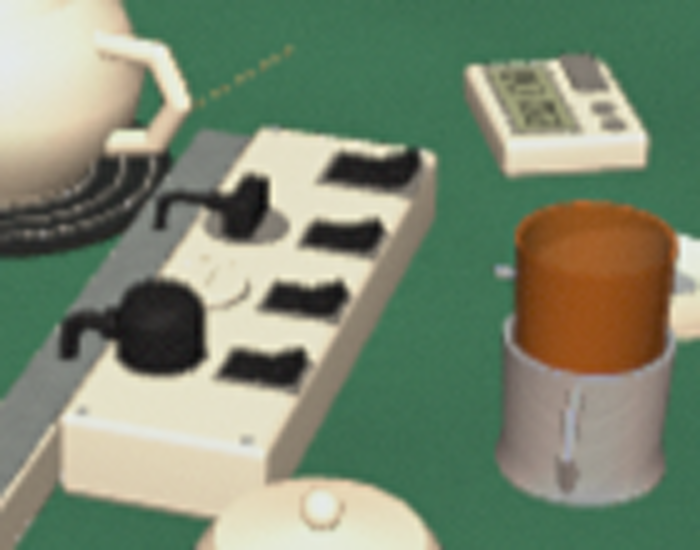

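```bash
cat > h.py <<'E'
import numpy as np
from scipy.optimize import least_squares
from cell import r, viewer, ticket
C={n:viewer.calibration(n) for n in("top","side")}
def proj(n,X):
    c=C[n];f=240/np.tan(np.radians(c['fovy'])/2)
    p=np.atleast_2d(X)@c['R'].T+c['t']
    return p[:,:2]/p[:,2:]*f+[c['cx'],c['cy']]
def back(n,uv,z):
    c=C[n];f=240/np.tan(np.radians(c['fovy'])/2)
    d=c['R'].T@np.array([(uv[0]-c['cx'])/f,(uv[1]-c['cy'])/f,1]);o=-c['R'].T@c['t']
    return o+d*(z-o[2])/d[2]
def uncrop(p,off,s): return (np.array(p,float)+.5)/s-.5+np.array(off)
def place(q,L):
    L=np.array(L,float)/1000;c,s=np.cos(q[2]),np.sin(q[2])
    return np.c_[q[0]+c*L[:,0]-s*L[:,1],q[1]+s*L[:,0]+c*L[:,1],L[:,2]]
def fit(obs,q0):
    f=lambda q:np.concatenate([(proj(n,place(q,L))-uv).ravel() for n,L,uv in obs])
    s=least_squares(f,q0,loss='soft_l1');return s.x,f(s.x).reshape(-1,2)
E
python3 - <<'E'
from h import *
T=("top",[(-26,84,40),(-26,22,40),(-26,-40,40),(-22,-108,40),(20,22,44),(20,-40,40),(20,84,70),(-46,0,40)],
 uncrop([(185,287),(331,296),(478,304),(640,302),(336,188),(482,196),(191,177),(390,349)],(278,185),4.6))
T=("top",T[1][:7],T[2][:7])
S=("side",[(20,22,44),(-46,145,40),(-46,-145,40),(46,145,40)],uncrop([(222,278),(270,460),(437,150),(65,425)],(290,195),5))
for o in ([T],[S],[T,S]):
    q,e=fit(o,[.55,-.1,0]);print(q.round(4));print(e.round(1).tolist())
TT=("top",[(-21.5,36,24),(-21.5,16,24),(-21.5,-24,24),(38,48,20),(-38,48,20),(38,-48,20),(-38,-48,20)],
 uncrop([(243,427),(319,396),(474,333),(85,225),(210,505),(450,78),(578,365)],(450,250),8))
TS=("side",[(-21.5,36,24),(-21.5,16,24),(-21.5,-24,24)],uncrop([(614,124),(603,107),(585,73)],(290,195),5))
for o in ([TT],[TS],[TT,TS]):
    q,e=fit(o,[.5,-.4,.3]);print(q.round(4));print(e.round(1).tolist())
t=[(333,317,.108),(403,321,.015),(238,275,.08),(428,150,.1),(311,145,.085)]
for u,v,z in t: print(back('top',(u,v),z).round(3))
E
```

```text
[ 0.587  -0.0981 -0.0403]
[[0.0, 0.7], [0.1, 0.2], [0.1, -0.1], [0.1, -0.0], [0.1, 0.1], [-0.0, 0.1], [-0.4, -1.5]]
[ 0.5833 -0.0944 -0.0352]
[[-2.5, 1.3], [1.3, -0.5], [0.5, 0.3], [-0.3, -0.6]]
[ 0.5862 -0.0979 -0.035 ]
[[0.0, 1.3], [0.1, 0.6], [0.1, 0.2], [0.1, 0.1], [-0.1, 0.5], [-0.2, 0.4], [-0.6, -0.8], [-3.4, 0.4], [0.4, -1.6], [-0.4, -0.5], [-1.2, -1.7]]
[ 0.4941 -0.3519  0.3838]
[[-0.4, 0.1], [-0.4, 0.1], [-0.8, 0.4], [0.6, -0.9], [0.9, 0.6], [-0.1, -0.4], [0.4, -0.1]]
[ 0.4925 -0.3479  0.3974]
[[-0.1, -0.0], [0.1, -0.1], [-0.0, 0.1]]
[ 0.4938 -0.3517  0.3843]
[[-0.5, 0.2], [-0.5, 0.3], [-0.9, 0.5], [0.5, -0.7], [0.9, 0.8], [-0.2, -0.3], [0.3, 0.0], [-0.6, -0.7], [-0.2, -0.7], [-0.2, -0.5]]
[ 0.431 -0.043  0.108]
[ 0.425 -0.18   0.015]
[0.507 0.134 0.08 ]
[ 0.743 -0.219  0.1  ]
[0.757 0.001 0.085]
```

```bash
cat >> h.py <<'E'
from scipy.spatial.transform import Rotation as Ro
def goal(p,yaw):
    # tool x down; tool y along +-object x, tool z along +-object y
    o=r.get_obs();R0=Ro.from_rotvec(o['tcp_rot'])
    best=None
    for k in (0,np.pi):
        yv=np.array([np.cos(yaw+k),np.sin(yaw+k),0]);xv=np.array([0,0,-1.]);zv=np.cross(xv,yv)
        w=(R0.inv()*Ro.from_matrix(np.c_[xv,yv,zv])).as_rotvec()
        d=R0.inv().apply(np.array(p)-o['position'])*100
        print('cm',d.round(2),'rot',w.round(3),'deg',np.degrees(np.linalg.norm(w)).round(1))
    print('t',o['t'],'pos',o['position'].round(4),'axes',R0.as_matrix().round(3).tolist(),'j6',o['joint_pos'][5].round(2),'F',o['force'].round(2),o['finger_gap'].round(3))
E
python3 - <<'E'
from h import *
T=("top",[(-26,84,40),(-26,22,40),(-26,-40,40),(-22,-108,40),(20,22,44),(20,-40,40),(-46,120,40),(-46,-120,40)],
 uncrop([(185,287),(331,296),(478,304),(640,302),(336,188),(482,196),(100,328),(670,360)],(278,185),4.6))
q,e=fit([T],[.55,-.1,0]);print(q.round(4));print(e.round(1).tolist())
for L in [(-43,-108,52),(-43,84,50)]: print(place(q,[L]).round(4))
qt=[.494,-.3517,.384]; print(place(qt,[(-21.5,-24,24)]).round(4))
goal([*place(q,[(-43,-108,52)])[0][:2],.15],q[2])
E
```

```text
[ 0.5875 -0.0983 -0.0468]
[[0.1, 0.1], [0.2, -0.2], [0.1, -0.2], [0.1, 0.1], [0.3, -0.3], [0.1, -0.0], [-0.5, 0.4], [-0.5, 0.1]]
[[ 0.5395 -0.2042  0.052 ]]
[[ 0.5485 -0.0124  0.05  ]]
[[ 0.4831 -0.382   0.024 ]]
cm [  8.07 -39.62  13.02] rot [-2.643e+00  1.000e-03  2.000e-03] deg 151.4
cm [  8.07 -39.62  13.02] rot [ 0.498  0.002 -0.001] deg 28.6Traceback (most recent call last):
  File "<stdin>", line 7, in <module>
  File "h.py", line 30, in goal
    print('t',o['t'],'pos',o['position'].round(4),'axes',R0.as_matrix().round(3).tolist(),'j6',o['joint_pos'][5].round(2),'F',o['force'].round(2),o['finger_gap'].round(3))
                                                                                                                                                  ^^^^^^^^^^^^^^^^^^^^^
AttributeError: 'float' object has no attribute 'round'
```

>>> play_rows --increments '[[[2, -10, 3.3], [0.13, 0, 0], 0], [[4, -20, 6.5], [0.25, 0, 0], 0], [[6, -30, 9.8], [0.37, 0, 0], 0], [[6, -39.6, 13.0], [0.498, 0, 0], 0], [[6, -39.6, 13.0], [0.498, 0, 0], 0], [[6, -39.6, 13.0], [0.498, 0, 0], 0], [[6, -39.6, 13.0], [0.498, 0, 0], 0], [[6, -39.6, 13.0], [0.498, 0, 0], 0], [[6, -39.6, 13.0], [0.498, 0, 0], 0], [[6, -39.6, 13.0], [0.498, 0, 0], 0], [[6, -39.6, 13.0], [0.498, 0, 0], 0], [[6, -39.6, 13.0], [0.498, 0, 0], 0]]'

```text
t: 1.3
position: [0.5388, -0.2052, 0.1708]
tcp_rot: [-1.173, 1.231, 1.176]
force: [-0.7, -0.1, 1.2]
finger_gap: -0.0
```

```bash
sed -i "s/o\['finger_gap'\].round(3)/round(o['finger_gap'],3)/" h.py; python3 - <<'E'
from h import *
goal([.5395,-.2042,.075],-.0468)
E
```

```text
cm [ 9.58 -0.07  0.09] rot [ 3.141e+00 -2.000e-03 -2.000e-03] deg 180.0
cm [ 9.58 -0.07  0.09] rot [-0.     0.001 -0.001] deg 0.1
t 1.3 pos [ 0.5388 -0.2052  0.1708] axes [[-0.001, -0.999, 0.047], [0.001, 0.047, 0.999], [-1.0, 0.001, 0.001]] j6 -1.52 F [-0.72 -0.12  1.18] -0.0
```

Descend to 20 mm above the rocker, then look.

>>> play_rows --increments '[[[4, -0.1, 0.1], [0, 0, 0], 0], [[8, -0.1, 0.1], [0, 0, 0], 0], [[10.1, -0.1, 0.1], [0, 0, 0], 0], [[10.1, -0.1, 0.1], [0, 0, 0], 0], [[10.1, -0.1, 0.1], [0, 0, 0], 0]]'

```text
t: 1.8
position: [0.5398, -0.2051, 0.0709]
tcp_rot: [-1.173, 1.231, 1.174]
force: [0.4, -0.5, -0.2]
finger_gap: 0.003
```

```bash
python3 - <<'E'
from h import *
import cv2
t=viewer.camera('top');s=viewer.camera('side')
cv2.imwrite('pics/t1.png',cv2.resize(t[170:290,340:480],None,fx=5,fy=5,interpolation=cv2.INTER_CUBIC))
cv2.imwrite('pics/s1.png',cv2.resize(s[150:270,310:450],None,fx=5,fy=5,interpolation=cv2.INTER_CUBIC))
o=r.get_obs();print(o['position'])
for n,off in(('top',(340,170)),('side',(310,150))): print(n,(proj(n,o['position'])-off+.5)*5-.5)
E
```

```text
[ 0.54088285 -0.20485398  0.07194846]
top [[401.25307619 444.57120132]]
side [[310.67371128 343.95689876]]
```

View pics/t1.png

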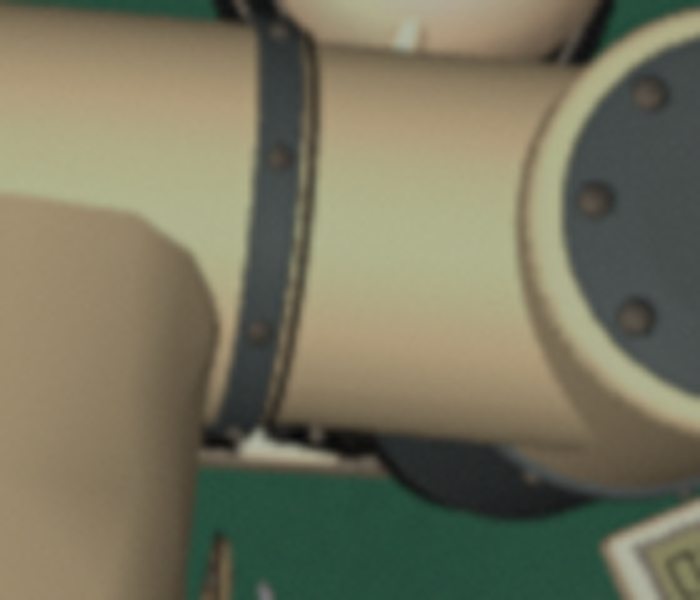

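View pics/s1.png

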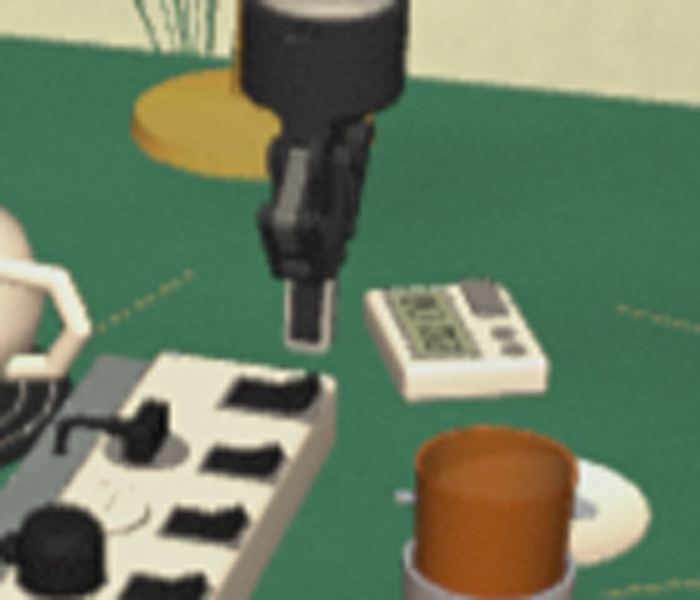

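```bash
python3 - <<'E'
from h import *
q=[.5875,-.0983,-.0468]
off=np.array((310,150))
for L in [(-41,-94,52),(-41,-122,52),(-41,-108,52),(-22,-94,42),(-46,-145,40),(-41,73,50),(-41,95,50),(-46,0,40)]:
    print(L,((proj('side',place(q,[L]))-off+.5)*5-.5).round(0))
goal([.5395,-.2042,.075],-.0468)
E
```

```text
(-41, -94, 52) [[300. 395.]]
(-41, -122, 52) [[315. 369.]]
(-41, -108, 52) [[308. 382.]]
(-22, -94, 42) [[261. 408.]]
(-46, -145, 40) [[335. 373.]]
(-41, 73, 50) [[202. 569.]]
(-41, 95, 50) [[188. 594.]]
(-46, 0, 40) [[257. 511.]]
cm [-0.31  0.14  0.06] rot [ 3.141e+00  4.000e-03 -1.000e-03] deg 180.0
cm [-0.31  0.14  0.06] rot [-0.001  0.001  0.003] deg 0.2
t 1.9 pos [ 0.5409 -0.2049  0.0719] axes [[0.003, -0.999, 0.047], [0.0, 0.047, 0.999], [-1.0, -0.003, 0.001]] j6 -1.53 F [ 0.27 -0.46  0.18] 0.003
```

>>> play_rows --increments '[[[0.5, 0.15, 0.05], [0, 0, 0], 0], [[1.0, 0.15, 0.05], [0, 0, 0], 0], [[1.4, 0.15, 0.05], [0, 0, 0], 0], [[1.7, 0.15, 0.05], [0, 0, 0], 0], [[1.9, 0.15, 0.05], [0, 0, 0], 0], [[2.1, 0.15, 0.05], [0, 0, 0], 0], [[2.3, 0.15, 0.05], [0, 0, 0], 0], [[2.5, 0.15, 0.05], [0, 0, 0], 0], [[2.5, 0.15, 0.05], [0, 0, 0], 0]]'

```text
t: 2.8
position: [0.5394, -0.2043, 0.0467]
tcp_rot: [-1.175, 1.229, 1.173]
force: [0.0, -0.4, -0.8]
finger_gap: -0.001
```

```bash
python3 - <<'E'
from h import *
import cv2
s=viewer.camera('side')
cv2.imwrite('pics/s2.png',cv2.resize(s[190:270,320:410],None,fx=8,fy=7,interpolation=cv2.INTER_CUBIC))
goal([.5388,-.2045,.044],-.0468)
E
```

```text
cm [ 0.28  0.09 -0.03] rot [ 3.141e+00  5.000e-03 -1.000e-03] deg 180.0
cm [ 0.28  0.09 -0.03] rot [-0.001  0.001  0.003] deg 0.2
t 2.85 pos [ 0.5397 -0.2043  0.0468] axes [[0.003, -0.999, 0.047], [0.0, 0.047, 0.999], [-1.0, -0.003, 0.001]] j6 -1.53 F [ 0.24  1.16 -0.35] -0.001
```

View pics/s2.png

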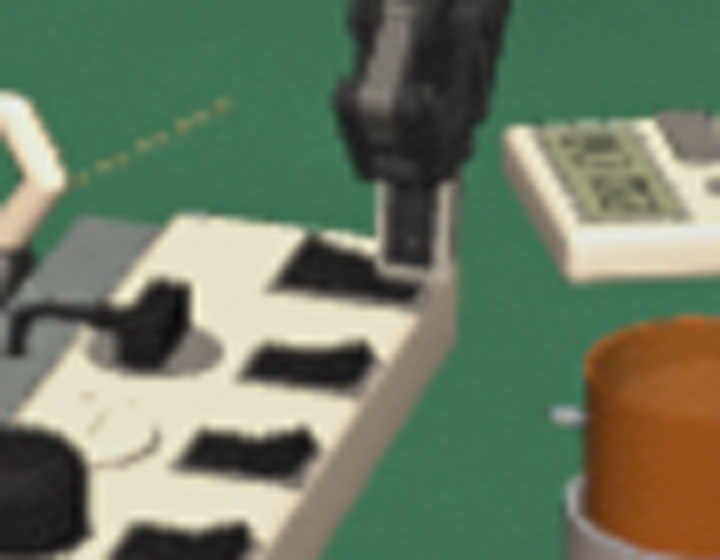

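>>> play_rows --increments '[[[0.1, 0, 0], [0, 0, 0], 0], [[0.2, 0, 0], [0, 0, 0], 0], [[0.3, 0, 0], [0, 0, 0], 0], [[0.35, 0, 0], [0, 0, 0], 0], [[0.35, 0, 0], [0, 0, 0], 0]]'

```text
t: 3.35
position: [0.5398, -0.2043, 0.044]
tcp_rot: [-1.176, 1.229, 1.172]
force: [-2.9, 1.6, 4.7]
finger_gap: -0.005
```

>>> play_rows --increments '[[[0.08, 0, 0], [0, 0, 0], 0], [[0.08, 0, 0], [0, 0, 0], 0], [[0.08, 0, 0], [0, 0, 0], 0]]'

```text
t: 3.65
position: [0.5398, -0.2043, 0.044]
tcp_rot: [-1.176, 1.228, 1.172]
force: [-2.9, -0.0, 6.4]
finger_gap: 0.0
```

>>> play_rows --increments '[[[-1, 0, 0], [0, 0, 0], 0], [[-5, 0, 0], [0, 0, 0], 0], [[-8, 0, 0], [0, 0, 0], 0], [[-8, 0, 0], [0, 0, 0], 0], [[-8, 0, 0], [0, 0, 0], 0]]'

```text
t: 4.15
position: [0.54, -0.2042, 0.125]
tcp_rot: [-1.177, 1.226, 1.17]
force: [-1.1, 0.4, -0.0]
finger_gap: 0.001
```

```bash
python3 - <<'E'
from h import *
import cv2
s=viewer.camera('side')
cv2.imwrite('pics/s3.png',cv2.resize(s[200:290,300:400],None,fx=7,fy=6,interpolation=cv2.INTER_CUBIC))
print(place([.5875,-.0983,-.0468],[(-43.5,84,50)]))
goal([.5478,-.0124,.125],-.0468)
E
```

```text
[[ 0.54797739 -0.01235692  0.05      ]]
cm [-0.11  0.05 19.19] rot [ 3.141e+00  6.000e-03 -1.000e-03] deg 180.0
cm [-0.11  0.05 19.19] rot [-0.     0.001  0.004] deg 0.2
t 4.2 pos [ 0.5393 -0.2041  0.1238] axes [[0.004, -0.999, 0.047], [0.0, 0.047, 0.999], [-1.0, -0.004, 0.001]] j6 -1.53 F [-0.84  0.18 -1.04] 0.002
```

View pics/s3.png

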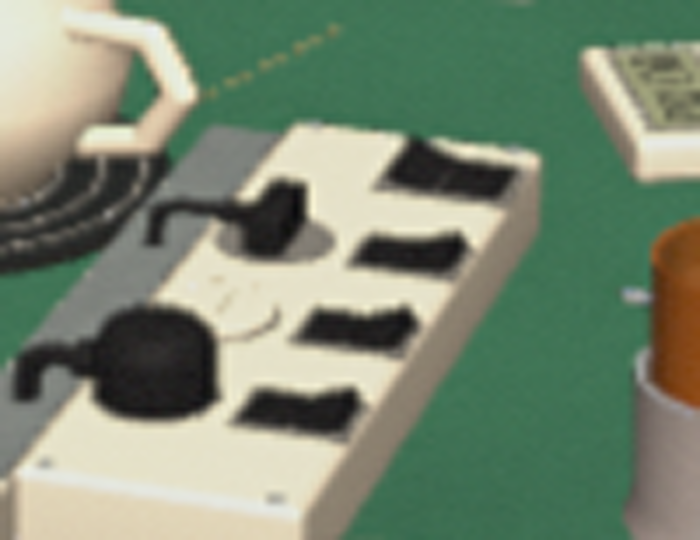

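The main rocker is now on: its outer half is level and its inner half stands up (around 450,170 in the crop). The others are unchanged. Next is rocker c.

>>> play_rows --increments '[[[0, 0.05, 5], [0, 0, 0], 0], [[0, 0.05, 10], [0, 0, 0], 0], [[0, 0.05, 15], [0, 0, 0], 0], [[0, 0.05, 19.2], [0, 0, 0], 0], [[0, 0.05, 19.2], [0, 0, 0], 0], [[2, 0.05, 19.2], [0, 0, 0], 0], [[4, 0.05, 19.2], [0, 0, 0], 0], [[5.5, 0.05, 19.2], [0, 0, 0], 0], [[5.5, 0.05, 19.2], [0, 0, 0], 0]]'

```text
t: 5.1
position: [0.5456, -0.0129, 0.0656]
tcp_rot: [-1.173, 1.234, 1.176]
force: [-0.5, -0.2, 0.1]
finger_gap: 0.002
```

```bash
python3 - <<'E'
from h import *
import cv2
s=viewer.camera('side')
cv2.imwrite('pics/s4.png',cv2.resize(s[200:290,300:400],None,fx=7,fy=6,interpolation=cv2.INTER_CUBIC))
goal([.5478,-.0124,.044],-.0468)
E
```

```text
cm [ 2.33 -0.1   0.05] rot [ 3.141e+00 -0.000e+00  1.000e-03] deg 180.0
cm [ 2.33 -0.1   0.05] rot [-0.001 -0.001 -0.   ] deg 0.1
t 5.15 pos [ 0.5468 -0.0128  0.0673] axes [[-0.0, -0.999, 0.047], [-0.001, 0.047, 0.999], [-1.0, 0.0, -0.001]] j6 -1.88 F [-1.25  0.44 -0.2 ] -0.0
```

View pics/s4.png

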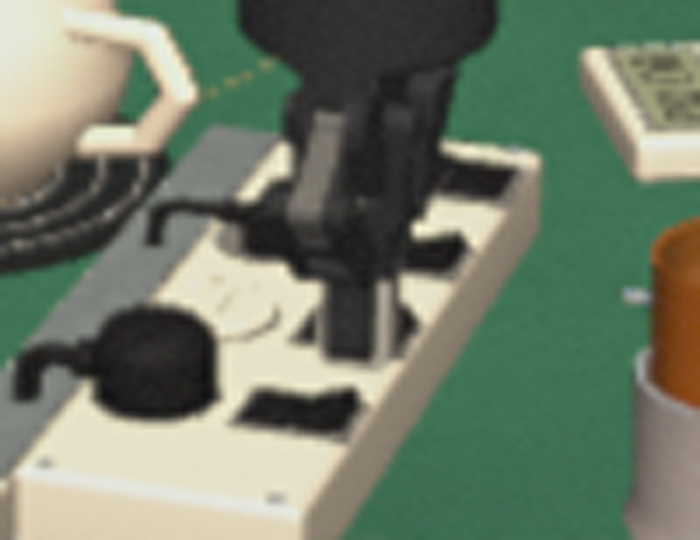

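```bash
python3 - <<'E'
from h import *
q=[.5875,-.0983,-.0468]
f=lambda X:(proj('side',X)-[300,200]+.5)*[7,6]-.5
print(f([[.5465,-.0128,.0665],[.5465,-.0128,.047],[.5465,-.0128+.0145,.0665],[.5465,-.0128+.0145,.05]]).round(0))
print(f(place(q,[(-41,73,50),(-41,95,50),(-41,84,50)])).round(0))
E
```

```text
[[357. 358.]
 [356. 406.]
 [346. 378.]
 [345. 419.]]
[[353. 382.]
 [333. 412.]
 [343. 397.]]
```

>>> play_rows --increments '[[[0.6, -0.05, 0.05], [0, 0, 0], 0], [[1.1, -0.05, 0.05], [0, 0, 0], 0], [[1.4, -0.05, 0.05], [0, 0, 0], 0], [[1.6, -0.05, 0.05], [0, 0, 0], 0], [[1.8, -0.05, 0.05], [0, 0, 0], 0], [[2.0, -0.05, 0.05], [0, 0, 0], 0], [[2.2, -0.05, 0.05], [0, 0, 0], 0], [[2.35, -0.05, 0.05], [0, 0, 0], 0], [[2.35, -0.05, 0.05], [0, 0, 0], 0]]'

```text
t: 6.05
position: [0.5471, -0.0124, 0.0441]
tcp_rot: [-1.175, 1.232, 1.174]
force: [-2.8, 0.3, 5.0]
finger_gap: -0.0
```

>>> play_rows --increments '[[[0.08, 0, 0], [0, 0, 0], 0], [[0.1, 0, 0], [0, 0, 0], 0], [[0.1, 0, 0], [0, 0, 0], 0]]'

```text
t: 6.35
position: [0.5472, -0.0124, 0.044]
tcp_rot: [-1.175, 1.232, 1.174]
force: [-5.1, 0.5, 8.5]
finger_gap: 0.0
```

>>> play_rows --increments '[[[-1, 0, 0], [0, 0, 0], 0], [[-5, 0, 0], [0, 0, 0], 0], [[-8, 0, 0], [0, 0, 0], 0], [[-9.5, 0, 0], [0, 0, 0], 0], [[-9.5, 0, 0], [0, 0, 0], 0], [[-9.5, 0, 0], [0, 0, 0], 0]]'

```text
t: 6.95
position: [0.5472, -0.0122, 0.1388]
tcp_rot: [-1.175, 1.231, 1.174]
force: [0.1, -0.6, -0.6]
finger_gap: 0.002
```

```bash
python3 - <<'E'
from h import *
import cv2
s=viewer.camera('side')
cv2.imwrite('pics/s5.png',cv2.resize(s[200:290,300:400],None,fx=7,fy=6,interpolation=cv2.INTER_CUBIC))
goal([.4835,-.3820,.14],.384)
E
```

```text
cm [ -0.16   4.57 -37.23] rot [ 2.71e+00 -2.00e-03  1.00e-03] deg 155.3
cm [ -0.16   4.57 -37.23] rot [-0.431 -0.    -0.001] deg 24.7
t 7.0 pos [ 0.5467 -0.0123  0.1381] axes [[-0.001, -0.999, 0.047], [-0.001, 0.047, 0.999], [-1.0, 0.001, -0.001]] j6 -1.88 F [-0.75 -0.67  0.12] -0.002
```

View pics/s5.png

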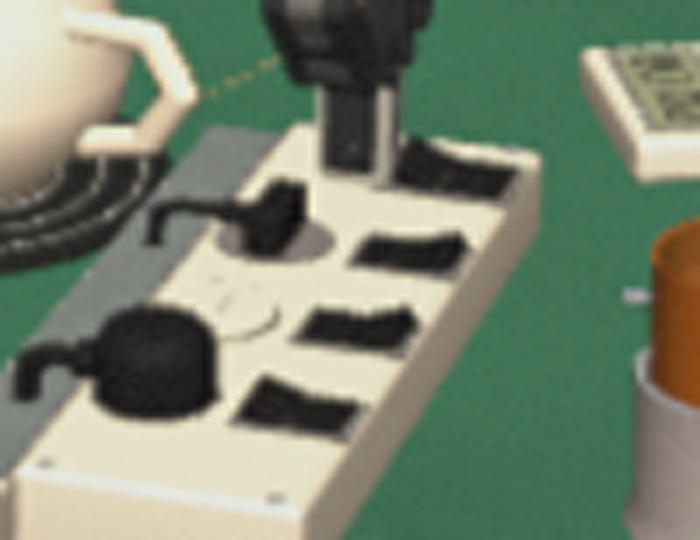

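Rocker c is on (inner half up at about 270,390) and a and b are still off. Now to above the timer.

>>> play_rows --increments '[[[0, 0.6, -5], [-0.1, 0, 0], 0], [[0, 1.2, -10], [-0.2, 0, 0], 0], [[0, 1.8, -15], [-0.3, 0, 0], 0], [[0, 2.4, -20], [-0.431, 0, 0], 0], [[0, 3, -25], [-0.431, 0, 0], 0], [[0, 3.7, -30], [-0.431, 0, 0], 0], [[0, 4.3, -35], [-0.431, 0, 0], 0], [[0, 4.6, -37.2], [-0.431, 0, 0], 0], [[0, 4.6, -37.2], [-0.431, 0, 0], 0], [[0, 4.6, -37.2], [-0.431, 0, 0], 0], [[0, 4.6, -37.2], [-0.431, 0, 0], 0]]'

```text
t: 8.1
position: [0.4831, -0.3808, 0.1376]
tcp_rot: [-1.485, 1.003, 1.489]
force: [0.0, -0.4, 0.1]
finger_gap: -0.001
```

>>> play_rows --increments '[[[4, 0, 0], [0, 0, 0], 0], [[7, 0, 0], [0, 0, 0], 0], [[8.8, 0, 0], [0, 0, 0], 0], [[8.8, 0, 0], [0, 0, 0], 0], [[8.8, 0, 0], [0, 0, 0], 0]]'

```text
t: 8.6
position: [0.4835, -0.3803, 0.0503]
tcp_rot: [-1.487, 1.003, 1.489]
force: [0.7, -0.5, 0.7]
finger_gap: 0.001
```

```bash
python3 - <<'E'
from h import *
import cv2
s=viewer.camera('side')
cv2.imwrite('pics/s6.png',cv2.resize(s[160:250,350:450],None,fx=7,fy=6,interpolation=cv2.INTER_CUBIC))
goal([.4835,-.3820,.024],.384)
p=r.get_obs()['position']
f=lambda X:(proj('side',X)-[350,160]+.5)*[7,6]-.5
print(f([p,[p[0],p[1],.024]]),f(place([.494,-.3517,.384],[(-21.5,-24,24),(-21.5,16,24)])))
E
```

```text
cm [ 2.71  0.09 -0.09] rot [-3.14e+00  2.00e-03 -1.00e-03] deg 179.9
cm [ 2.71  0.09 -0.09] rot [ 0.002 -0.001 -0.001] deg 0.1
t 8.65 pos [ 0.484  -0.3808  0.0511] axes [[-0.001, -0.926, -0.376], [-0.001, -0.376, 0.926], [-1.0, 0.001, -0.001]] j6 -0.77 F [ 0.2  -0.31  0.14] 0.003
[[399.115813   238.76967601]
 [394.38224189 295.38944536]] [[397.37033377 294.45220548]
 [422.37449621 334.28618473]]
```

View pics/s6.png

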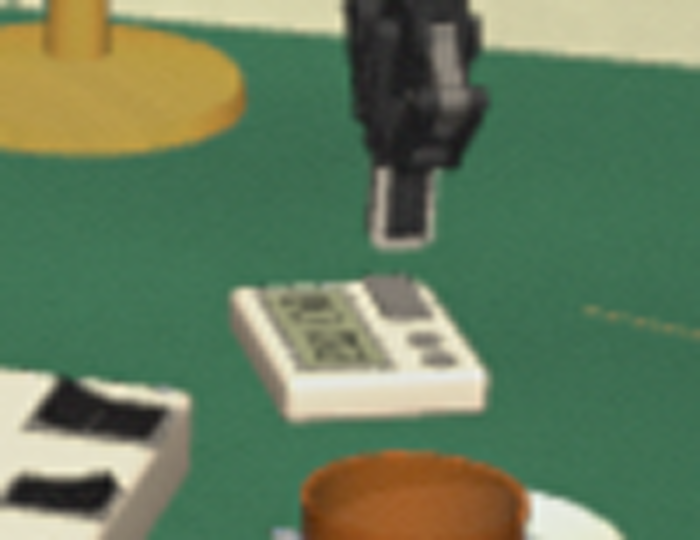

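>>> play_rows --increments '[[[0.8, 0.08, -0.1], [0, 0, 0], 0], [[1.5, 0.08, -0.1], [0, 0, 0], 0], [[2.0, 0.08, -0.1], [0, 0, 0], 0], [[2.3, 0.08, -0.1], [0, 0, 0], 0], [[2.5, 0.08, -0.1], [0, 0, 0], 0], [[2.6, 0.08, -0.1], [0, 0, 0], 0], [[2.7, 0.08, -0.1], [0, 0, 0], 0]]'

```text
t: 9.35
position: [0.4837, -0.3821, 0.0241]
tcp_rot: [-1.488, 1.003, 1.488]
force: [-0.7, 1.4, 1.8]
finger_gap: -0.001
```

>>> play_rows --increments '[[[0.15, 0, 0], [0, 0, 0], 0], [[0.3, 0, 0], [0, 0, 0], 0], [[0.36, 0, 0], [0, 0, 0], 0], [[0.36, 0, 0], [0, 0, 0], 0], [[0.36, 0, 0], [0, 0, 0], 0]]'

```text
t: 9.85
position: [0.4837, -0.3822, 0.0211]
tcp_rot: [-1.489, 1.003, 1.487]
force: [-1.8, 2.3, 5.4]
finger_gap: -0.004
```

>>> play_rows --increments '[[[-0.5, 0, 0], [0, 0, 0], 0], [[-2, 0, 0], [0, 0, 0], 0], [[-6, 0, 0], [0, 0, 0], 0], [[-11, 0, 0], [0, 0, 0], 0], [[-16, 0, 0], [0, 0, 0], 0], [[-20, 0, 0], [0, 0, 0], 0], [[-20, 0, 0], [0, 0, 0], 0]]'

```text
t: 10.55
position: [0.4861, -0.3839, 0.2288]
tcp_rot: [-1.501, 1.003, 1.475]
force: [1.1, 0.4, 0.3]
finger_gap: 0.003
```

>>> play_rows --increments '[[[0, 5, 0], [0, 0, 0], 0], [[0, 10, 0], [0, 0, 0], 0], [[0, 15, 0], [0, 0, 0], 0], [[0, 15, -5], [0, 0, 0], 0], [[0, 15, -5], [0, 0, 0], 0], [[0, 15, -5], [0, 0, 0], 0]]'

```text
t: 11.15
position: [0.3659, -0.4874, 0.2269]
tcp_rot: [-1.498, 1.003, 1.476]
force: [0.1, 0.0, -0.5]
finger_gap: 0.0
```

```bash
python3 - <<'E'
from h import *
import cv2
t=viewer.camera('top');s=viewer.camera('side')
cv2.imwrite('pics/t7.png',t);cv2.imwrite('pics/s7.png',cv2.resize(s[180:300,290:450],None,fx=5,fy=5,interpolation=cv2.INTER_CUBIC))
o=r.get_obs();print(o['t'],o['position'],o['force'])
E
```

```text
11.25 [ 0.36644531 -0.48663723  0.22879319] [7.73234132e-06 2.29738737e-01 3.14942901e-01]
```

View pics/t7.png

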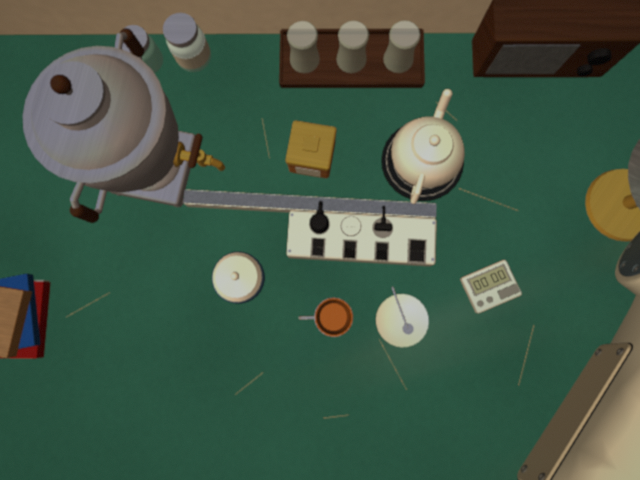

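View pics/s7.png

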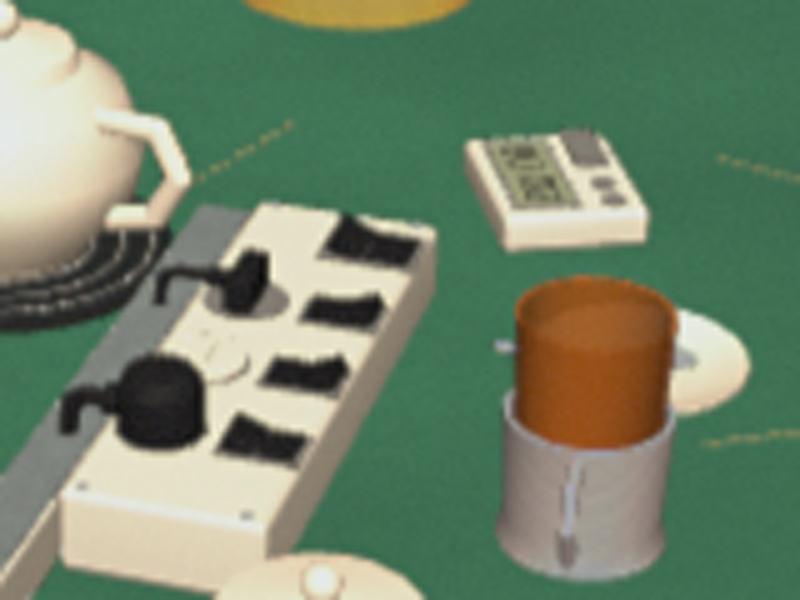

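The main rocker and rocker c are on, a and b are off, and the timer and tea things stand where they were. The arm is clear.

```bash
python3 -c "
from cell import ticket
print(ticket.finish_job())"
```

```text
the job is handed in; nothing more can be done
None
```

I pressed the three controls in the order asked and handed the job in at about 11 s; no verdict was reported. The samovar's round plug was in socket c, the one nearest the samovar.

- **Main switch:** pressed down to its stop with the shut fingers. The tip read 44.0 mm above the table at about 6 N.
- **Rocker c:** pressed down to its stop, reading 44.0 mm at about 8.5 N.
- **Start key:** tapped to a tip height of 21.1 mm, about 2.9 mm of its 3 mm travel, at about 5.4 N. I then lifted off.

The last pictures show the main rocker and rocker c on and rockers a and b off. The timer and tea things look unmoved, and the arm is clear with no force on it.

- **Key travel not seen directly:** I inferred the key's press from the tip height and force. That it sprang back is only judged from the picture, which cannot resolve the 0.6 mm limit.
- **Cameras disagreed:** the two views differed by about 3–4 mm on the strip's position. I used the top view, because the fingers appeared shifted the same way in the side view. Both rockers reached their stops there.

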